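# Clamp a welded tube with the coarse ring of a coaxial knob pair

## Robot

A 6-joint arm with a two-finger parallel gripper is mounted at the origin on the work surface. World frame = base frame: x ahead of the robot, y to its left, z up, the work surface at z = 0. Lengths are in m, angles in rad, forces in N, time in s.
With the tool pointing down it reaches from about 0.425 to 0.925 m from the base axis. Payload 12.5 kg.
Tool frame: the origin (TCP) lies between the finger pads; the fingertips stand env.nose_length ahead of it and the grasp point (between the pads) lies 2 mm behind it (env.nose_length is the distance from the TCP to the fingertips, in m); y points along the fingers, z is the direction in which the jaws open and shut, and the axes are right-handed (so a half turn about y gives the same grasp; the last joint's range is limited). The gripper opens to 85 mm and grips with 20 to 120 N. Pads are 22 mm wide; open, the fingers measure 114 mm over their backs; the gripper's body (76 mm by 85 mm) begins 54 mm behind the grasp point. The pads swing forward as they close: fully open they stand 13 mm farther back than shut.
Start: joints at [-1.31, 0.491, 1.559, -0, 1.092, -0.106], TCP at [0.224, -0.583, 0.248] pointing down, gripper open.
Joint ranges: [-3.1, 3.1], [-0.84, 2.19], [0.05, 2.79], [-1.13, 4.28], [0.06, 2.93], [-2.69, 2.69]. Speed limits (rad/s): [2.22, 2.22, 2.79, 3.14, 3.14, 3.14].

## Interface

Orientations are given as a rotation vector (axis times angle).
In Python, from workcell import env gives the robot as it stands.
- The arm moves only by the tool apply_moves, never from a script. Its argument "plan" is a list of rows, each a list of 5 numbers: the opening, from 0 (shut) to 1 (fully open), then the shift along the world's x, y, z in mm, then the turn about the world's z in rad. A call has exactly 10 rows; each row is the pose to reach, as a shift and turn from the pose commanded when the call began; what a row does not reach only later rows make up. A row lasts 1/10 s, in which the tool goes at most 50 mm and 8.59 degrees, less where a joint would pass 70% of its speed; a pose out of reach is approached as far as the arm can. A call with a gripper value outside its range is refused whole. The fingers move at their own pace and stop on an object; "squeeze" is the grip in N (left out, the last holds). Time passes only in rows, so rows that repeat a pose let the fingers close, or fill a call up. It gives the time, the measured TCP pose, the force and the opening at its end, in the units of the state.
- env.sense(): the state, without advancing time (a new reading comes with each control period).
- env.read_camera(name): name is "scene" or "top"; returns the picture (420x560x3 uint8, red, green, blue); there is no depth.
- env.camera_model(name): a dict with "intrinsics" (3x3 intrinsics, pixels), "distortion" ([k1, k2, p1, p2, k3] as OpenCV has them; the pictures are not rectified), "origin" and "rotation" of the camera in the world. Camera axes: x right, y down, z forward; pixel columns grow to the right and rows downward; lengths in m; the calibration is good to about 2 mm. A picture is of the moment at which its call begins. camera_model takes no time and is no camera call.
- env.close_job(): hands the job in, once; it reports no verdict.
The state is a dict: "time": time; "joint_positions": joint angles; "dq": joint speeds; "tau": joint torques, N m; "tool_pos": TCP position; "eef_rot": TCP orientation; "contact_force": force on the tool from outside, world axes, zero at the start; "wrist_torque": the same for the moment, N m; "gripper_width": finger opening in m.
Only numpy, scipy, OpenCV 4.12 (cv2) and the standard library are available. Lean on these libraries where they do the work, as an engineer would, in place of code of your own. Each camera call takes 0.05 s, during which the arm holds its last target. There are 200 camera calls.

## Task

Lay the steel tube in the V-cradle of the tube clamp and let go of it. Then wind the jaw in by turning the large black lower ring of the double knob clockwise until the tube is pushed fully home against the end stop and the jaw holds it firmly but gently: about 12 newtons, and never more than 25. Leave the small orange trim knob above the ring exactly as it is set, do not disturb the other things on the bench, and let go at the end.

Things in the scene. Friction and masses are not known exactly. Their poses are not given: they have to be found in the camera images.
- jig: Tube clamp fixed to the bench, base plate 100 x 340 x 12 mm. Origin on the bench top; z up, y along the cradle from end stop to geared head; turned up to 20 degrees. In its frame (mm): two V-blocks (90 degree V, 16 thick, 66 wide, to z 59) at y -30 and +46, 60 free between them down to z 12; back plate at y -110 to -88, to z 82; blue head 90 x 90, y 115 to 205, top at z 70.
- cradle (a point): Where to lay the tube's centre: on the cradle's axis, jig frame (0, 10, 50) mm; axes as the jig's. Up to 5 mm either way along y clears end stop and jaw. The brass end stop (32 mm disc on this axis, rigid) has its face anywhere from jig y -65 to -51 mm, set differently each time and not reported: it must be felt.
- tube_mid (a point): Centre of the loose bare-steel tube, 34 mm in diameter, 110 mm long, about 0.26 kg, with a dark weld bead round its middle. y is the tube's axis; either end may face the stop. It starts lying level on the timber rest, axis 47 mm above the bench.
- rest: Light timber rest, fixed: base 90 x 90 x 6 mm and two notched cross pieces (65 x 14 mm, to 46 mm height) 72 mm apart that carry the tube along the rest's y axis, 58 mm free between them. Origin under its centre, on the bench.
- nose: Copper nose of the moving jaw, a 28 mm disc that presses on the tube's end. Origin at the centre of its pressing face, on the cradle's axis; y as the jig's; it presses towards -y. It stands at jig y 85 mm when the ring reads 0 and moves 15 mm towards the stop per radian of ring. It sits on a stiff spring (20 N per mm, 4 mm travel).
- ring (a joint): Angle of the black ring (rad): grows clockwise from above, closing the jaw 15 mm per rad; range 0 to 3.4, starts at 0 to 0.3; 1.7 to 2.8 clamps the tube. Turning takes a steady 0.42 N m of friction, and it stays where left; each newton on the tube adds 0.015 N m (0.18 at 12 N), felt as a rise in turning moment. Sliding the tube takes 1 to 4 N; at the stop the force rises steeply.
- ring_grip (a point): Centre of the large black knurled ring, on its vertical turning axis (jig x 0, y 160 mm): diameter 56 mm, 24 mm high (12 mm above and below this point), 105 mm above the bench and 35 mm above the head's top. Grip it across its diameter from above, the fingers astride the trim knob.
- trim (a joint): Angle of the small orange trim knob (rad), clockwise from above positive. It turns very easily, independently of the ring, and must stay as it is.
- trim_mark (a point): Rim end of the white line on top of the orange trim knob, 15 mm from the turning axis. The knob is 30 mm in diameter and 20 mm high, just above the ring and coaxial; its top is 32.5 mm above the ring's centre.
- hammer: Hammer lying on the bench beyond the tube; a bystander, 260 mm long.
- magnet: Red upright welding magnet, 70 x 18 x 50 mm; a bystander left of the robot's front; origin under its centre.
- jar: Amber jar, 64 mm wide, 85 mm high; a bystander beyond and left of the clamp's head; origin under its centre.
Not all that is in view belongs to the job. Leave any green, turquoise or yellow look-alike of the part that bears tube_mid alone.

How it is judged:
On the way, in this order (a step that is already met when the one before it is completed fails the run):
1. the tube lies in the cradle, let go, not yet clamped (x of tube_mid in the frame of jig between -0.004 and 0.004 m and z of tube_mid in the frame of jig between 0.044 and 0.056 m and angle between the y axis of tube_mid and the y axis of jig, either way round below 0.08 rad and contact force between tube and the fingers below 0.1 N and contact force between tube and nose below 3 N), for 0.2 s.
2. the jaw holds the tube against the end stop (x of tube_mid in the frame of jig between -0.004 and 0.004 m and z of tube_mid in the frame of jig between 0.044 and 0.056 m and angle between the y axis of tube_mid and the y axis of jig, either way round below 0.08 rad and contact force between tube and nose above 6 N), for 0.2 s.
At the end, for the whole second after the job is handed in: The tube lies in the V-cradle (axis within 4 mm sideways and 6 mm in height of the cradle's, within about 4.5 degrees of its direction), at rest, held by the jaw's nose against the end stop with 6 to 20 N; the trim knob's mark is within 2 mm of its start; ring and tube are released (all of step 2 and contact force between tube and nose below 20 N and distance of trim_mark from where it was at the start of the episode below 0.002 m and linear speed of tube below 0.01 m/s and velocity of joint ring below 0.05 rad/s); the robot touches nothing.
It fails at once if the jaw presses the tube with more than 25 N (contact force between tube and nose above 25 N).
It fails at once if the trim knob is turned (its mark moves more than 2 mm) (distance of trim_mark from where it was at the start of the episode above 0.002 m).
It fails at once if a bystander is moved by more than 20 mm (distance of any of hammer, magnet, jar from where it was at the start of the episode above 0.02 m).
It also fails if it takes over 72 s, if anything falls off the work surface, if the arm or the gripper's body presses on something with over 40 N, if the wrist force passes 120 N, or if a joint passes its speed limit or range.

## Working session

There is one attempt and no reset: what is moved stays moved. The work goes in short steps, Python scripts to look and compute and a tool call to move; the robot and the scene stay as the last step left them, time stands still between calls to the robot, and variables do not carry over. Pictures are saved under pics/ and viewed, about 8 in all and at most 12, crops included, and the job is handed in when it is done.

Besides the shell and the picture viewer there is one more tool, called after ">>>" as name(argument=value, ...) on one line, values as JSON. apply_moves: Moves the arm, as the interface text tells. Its arguments: {"type":"object","properties":{"plan":{"type":"array"},"squeeze":{"type":"number"}},"required":["plan"]}

```bash
ls; mkdir -p pics; cat > h.py <<'E'
import numpy as np, cv2
from workcell import env
def save(name,fn):
    im=env.read_camera(name); cv2.imwrite(f'pics/{fn}.png',im[:,:,::-1]); return im
def ray(name,uv):
    m=env.camera_model(name); K=np.array(m['intrinsics']); d=np.array(m['distortion'])
    p=cv2.undistortPoints(np.array(uv,float).reshape(-1,1,2),K,d).reshape(-1,2)
    R=np.array(m['rotation']); R=R if R.shape==(3,3) else cv2.Rodrigues(R)[0]
    return np.array(m['origin']), np.c_[p,np.ones(len(p))]@R.T
def onplane(name,uv,z):
    o,d=ray(name,uv); return o+d*((z-o[2])/d[:,2])[:,None]
def proj(name,P):
    m=env.camera_model(name); R=np.array(m['rotation']); R=R if R.shape==(3,3) else cv2.Rodrigues(R)[0]
    return cv2.projectPoints(np.atleast_2d(P).astype(float),cv2.Rodrigues(R.T)[0],-R.T@np.array(m['origin']),np.array(m['intrinsics']),np.array(m['distortion']))[0].reshape(-1,2)
E
python3 - <<'E'
from h import *
a=save('top','top0');b=save('scene','scene0')
for n in('top','scene'):
    print(n,{k:np.round(v,3).tolist() for k,v in env.camera_model(n).items()})
s=env.sense(); print(s, env.nose_length)
E
```

```text
pics
top {'intrinsics': [[499.661, 0.0, 277.32], [0.0, 499.661, 209.157], [0.0, 0.0, 1.0]], 'distortion': [-0.052, 0.0, 0.0, 0.0, 0.0], 'origin': [0.237, -0.086, 1.476], 'rotation': [-2.137, 2.084, -0.182]}
scene {'intrinsics': [[493.354, 0.0, 271.707], [0.0, 493.354, 203.801], [0.0, 0.0, 1.0]], 'distortion': [-0.086, 0.0, 0.0, 0.0, 0.0], 'origin': [1.002, 0.552, 1.128], 'rotation': [-0.87, -2.645, 0.904]}
{'time': 0.1, 'joint_positions': array([-1.30961033e+00,  4.91492673e-01,  1.55938717e+00,  1.76613751e-05,
        1.09169273e+00, -1.05552221e-01]), 'dq': array([-0.00037002, -0.00214714, -0.00190738,  0.00106446,  0.00135707,
        0.00048518]), 'tau': array([ 1.08082000e-03, -6.19448948e+01, -2.62027377e+01, -1.48276863e-04,
        2.88833791e-03, -1.12105909e-06]), 'tool_pos': array([ 0.22411388, -0.58324451,  0.24779073]), 'eef_rot': array([-0.37491099,  2.0223186 , -2.02030769]), 'contact_force': array([-0.21261313, -0.1047488 , -0.17491006]), 'wrist_torque': array([ 0.00887602, -0.00767444,  0.01263158]), 'gripper_width': 0.08531214160880214} 0.017
```

View pics/top0.png

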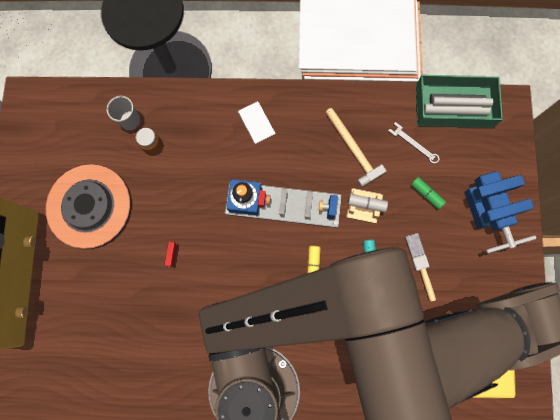

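View pics/scene0.png

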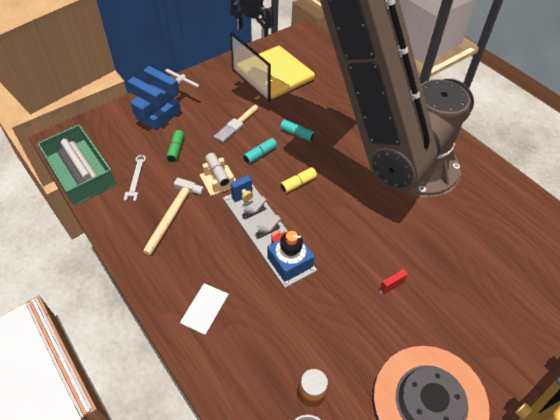

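The top view shows the jig from (226,205) to (340,207), with the blue head and orange knob at (241,190). The steel tube is on its rest at (368,204). The scene view confirms this, with the tube at (217,168). Next I'll zoom in.

```bash
python3 - <<'E'
from h import *
a=cv2.imread('pics/top0.png')[172:237,218:393]; b=cv2.imread('pics/scene0.png')[145:290,190:325]
A=cv2.resize(a,None,fx=4.5,fy=4.5,interpolation=cv2.INTER_CUBIC)
cv2.imwrite('pics/topc.png',A)
cv2.imwrite('pics/scenec.png',cv2.resize(b,None,fx=4,fy=4,interpolation=cv2.INTER_CUBIC))
im=cv2.imread('pics/top0.png')
hsv=cv2.cvtColor(im,cv2.COLOR_BGR2HSV)
# base plate grey contour
def blob(mask,x0,y0,x1,y1):
    m=np.zeros_like(mask);m[y0:y1,x0:x1]=mask[y0:y1,x0:x1]
    n,l,st,c=cv2.connectedComponentsWithStats(m); 
    return [(st[i].tolist(),c[i].round(2).tolist()) for i in range(1,n) if st[i,4]>12]
H,S,V=cv2.split(hsv)
g=((S<50)&(V>90)).astype('uint8')
print('grey',blob(g,218,172,393,237))
bl=((H>100)&(H<125)&(S>130)).astype('uint8');print('blue',blob(bl,218,172,393,237))
og=((H>5)&(H<20)&(S>190)&(V>180)).astype('uint8');print('orange',blob(og,218,172,270,220))
sc=cv2.cvtColor(cv2.imread('pics/scene0.png'),cv2.COLOR_BGR2HSV);H,S,V=cv2.split(sc)
og=((H>5)&(H<20)&(S>190)&(V>180)).astype('uint8');print('orange sc',blob(og,260,220,325,290))
E
```

```text
grey [([358, 172, 27, 15, 186], [368.94, 177.45]), ([231, 183, 26, 26, 218], [244.84, 199.08]), ([225, 185, 116, 42, 2373], [295.85, 206.42]), ([348, 194, 40, 18, 418], [367.81, 202.58])]
blue [([227, 180, 34, 35, 361], [243.38, 199.41]), ([327, 195, 10, 24, 164], [331.99, 206.5])]
orange []
orange sc []
```

View pics/topc.png

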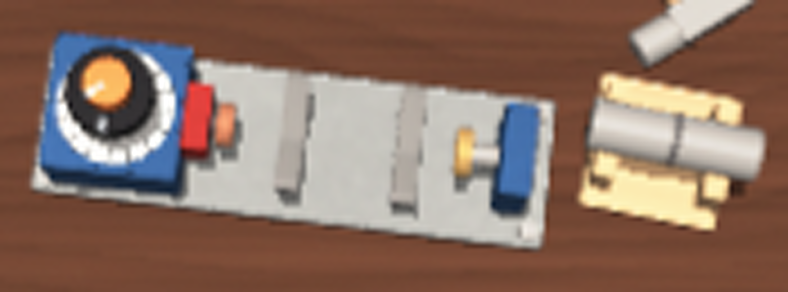

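View pics/scenec.png

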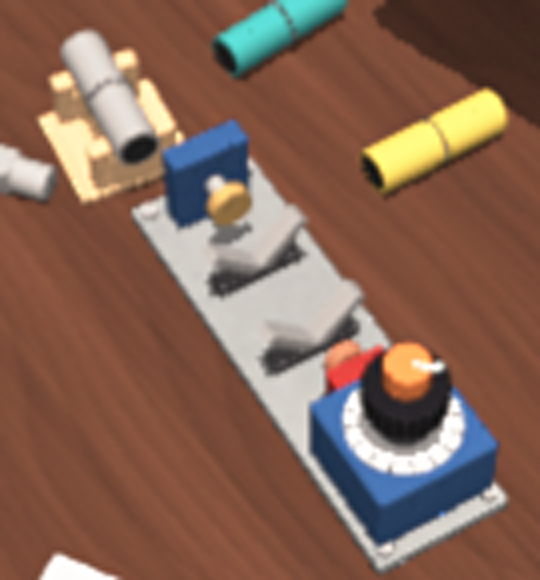

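The crops show clear features: trim-top centre at top-crop (105,82), V-block tips, plate corners and the tube's weld bead at (678,137). In the scene crop, the tube's open end is at (138,147). I'll fit the poses from these.

```bash
python3 - <<'E'
from h import *
from scipy.optimize import least_squares
T=lambda p:(np.array(p)+.5)/4.5-.5+[218,172]
S=lambda p:(np.array(p)+.5)/4-.5+[190,145]
top=[((105,82),(0,160,137.5),0),((541,247),(-50,-170,12),1),((553,100),(50,-170,12),1),((33,190),(-50,170,12),1),
((297,76),(33,46,59),0),((289,190),(-33,46,59),0),((412,88),(33,-30,59),0),((404,206),(-33,-30,59),0)]
sc=[((408,358),(0,160,137.5),0),((380,569),(50,170,12),1),((506,500),(-50,170,12),1),((134,210),(50,-170,12),1)]
def world(q,p,c):
    p=np.array(p,float)/1e3; p[1]+=c*q[3]; C,s=np.cos(q[2]),np.sin(q[2])
    return np.array([q[0]+C*p[0]-s*p[1],q[1]+s*p[0]+C*p[1],p[2]])
def f(q,a=1,b=1):
    r=[]
    if a:r+=[proj('top',world(q,p,c))[0]-T(u) for u,p,c in top]
    if b:r+=[proj('scene',world(q,p,c))[0]-S(u) for u,p,c in sc]
    return np.ravel(r)
for ab in((1,0),(0,1),(1,1)):
    r=least_squares(f,[.55,-.1,-.1,.04],args=ab,loss='soft_l1');q=r.x
    print(ab,q.round(4));print(f(q,*ab).reshape(-1,2).round(1).tolist())
print('ring',world(q,(0,160,105),0),'cradle',world(q,(0,10,50),0))
o,d=ray('top',T((105,82)));o2,d2=ray('scene',S((408,358)));d=d[0];d2=d2[0]
st=np.linalg.lstsq(np.c_[d,-d2],o2-o,rcond=None)[0];print('trim tri',o+d*st[0],o2+d2*st[1])
im=cv2.imread('pics/top0.png');hsv=cv2.cvtColor(im,cv2.COLOR_BGR2HSV)
m=((hsv[...,1]<50)&(hsv[...,2]>90)).astype('uint8');n,l,s_,c_=cv2.connectedComponentsWithStats(m)
k=l[202,368];pts=np.argwhere(l==k)[:,::-1].astype(np.float32);R=cv2.minAreaRect(pts);print(R)
bx=onplane('top',cv2.boxPoints(R),.047);print('box',bx.round(4).tolist(),'c',bx.mean(0))
i=np.argsort(bx[:,1]);v=bx[i[2:]].mean(0)-bx[i[:2]].mean(0);print('len',np.linalg.norm(v),'yaw',np.arctan2(-v[0],v[1]))
hand=onplane('top',T([(601,97),(590,148),(755,180),(765,135)]),.047);print('hand',hand.mean(0));v=hand[:2].mean(0)-hand[2:].mean(0);print(np.linalg.norm(v),np.arctan2(-v[0],v[1]))
e=onplane('scene',S([(138,147)]),.047)[0];print('end face',e)
print('bead top z64',onplane('top',T([(678,137)]),.062),'scene',onplane('scene',S([(103,91)]),.062))
R=cv2.Rodrigues(env.sense()['eef_rot'])[0];print(R.round(3))
E
```

```text
(1, 0) [ 0.5354 -0.1129 -0.0878  0.0453]
[[0.1, 0.3], [0.1, 0.0], [0.5, -0.0], [-0.6, 0.1], [0.1, 1.0], [-0.7, -2.2], [0.5, 1.2], [-0.1, -2.9]]
(0, 1) [ 0.5355 -0.117  -0.102   0.0481]
[[-0.5, 0.4], [-0.1, -0.0], [1.0, -0.1], [-0.2, -0.4]]
(1, 1) [ 0.5358 -0.1136 -0.0963  0.0452]
[[0.5, -0.4], [0.2, 0.2], [0.8, 0.2], [-0.4, -0.6], [0.4, 0.8], [-0.5, -2.5], [0.8, 1.1], [0.1, -2.9], [0.5, 1.2], [0.5, 0.0], [1.5, -0.2], [-0.2, -0.1]]
ring [0.5512276  0.04563138 0.105     ] cradle [ 0.53680566 -0.1036737   0.05      ]
trim tri [0.54941176 0.04650823 0.14074822] [0.55174358 0.04388746 0.14103289]
((367.6976623535156, 202.3907928466797), (38.83213806152344, 11.173799514770508), 12.26477336883545)
box [[0.5369, -0.2571, 0.047], [0.5697, -0.264, 0.047], [0.5476, -0.3748, 0.047], [0.515, -0.3674, 0.047]] c [ 0.54232279 -0.31580227  0.047     ]
len 0.11269877325652596 yaw -0.19645603923282015
hand [ 0.54136672 -0.31733142  0.047     ]
0.10845816778849586 -0.19194510555705446
end face [ 0.5525134  -0.26413902  0.047     ]
bead top z64 [[ 0.54009221 -0.31513481  0.062     ]] scene [[ 0.54997717 -0.3126969   0.062     ]]
[[-0.934 -0.     0.359]
 [-0.359  0.001 -0.934]
 [-0.    -1.    -0.001]]
```

>>> apply_moves(plan=[[1, 32, 27, 0, 0.1], [1, 67, 56, -5, 0.22], [1, 102, 86, -15, 0.34], [1, 137, 115, -25, 0.46], [1, 172, 144, -35, 0.58], [1, 207, 174, -50, 0.7], [1, 242, 203, -65, 0.82], [1, 277, 232, -80, 0.92], [1, 305, 256, -95, 1.009], [1, 317.5, 266, -105, 1.009]], squeeze=40)

```text
time: 1.1
tool_pos: [0.5433, -0.3149, 0.1419]
eef_rot: [-1.113, 1.349, -1.347]
contact_force: [-0.5, 0.8, -0.2]
gripper_width: 0.0854
```

```bash
python3 - <<'E'
from h import *
s=env.sense();print(s['tool_pos'],s['joint_positions'].round(3));print(cv2.Rodrigues(s['eef_rot'])[0].round(3).tolist())
save('top','t1');b=save('scene','s1')[90:260,130:330]
cv2.imwrite('pics/s1c.png',cv2.resize(b[:,:,::-1],None,fx=3.5,fy=3.5,interpolation=cv2.INTER_CUBIC))
E
```

```text
[ 0.5433363  -0.31492834  0.14193327] [-0.631  0.612  1.655  0.     0.875 -0.44 ]
[[-0.189, -0.001, 0.982], [-0.982, 0.001, -0.189], [-0.001, -1.0, -0.001]]
```

View pics/s1c.png

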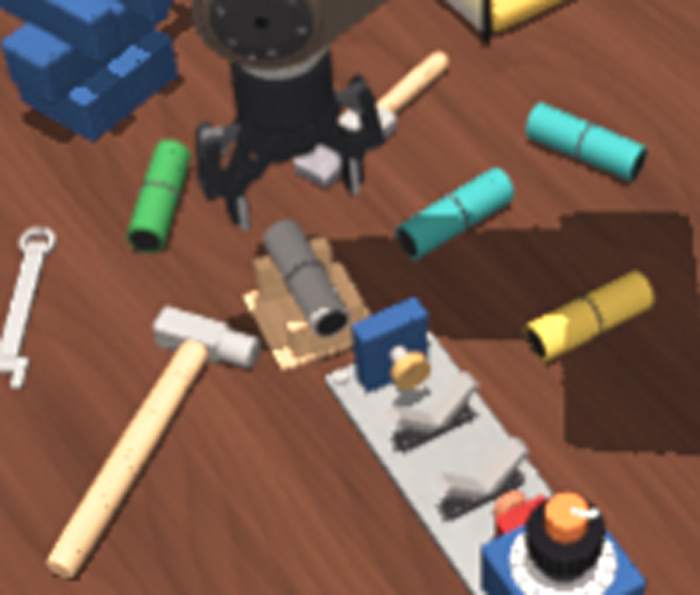

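The gripper is above the tube and aligned. The hammer head is close on the +x side, so I'll descend with the jaws only part open.

>>> apply_moves(plan=[[0.68, 0, 0, 0, 0], [0.68, 0, 0, -10, 0], [0.68, 0, 0, -25, 0], [0.68, 0, 0, -45, 0], [0.68, 0, 0, -65, 0], [0.68, 0, 0, -82, 0], [0.68, 0, 0, -93, 0], [0.68, 0, 0, -98, 0], [0.68, 0, 0, -98, 0], [0.68, 0, 0, -98, 0]])

```text
time: 2.2
tool_pos: [0.5418, -0.3177, 0.0458]
eef_rot: [-1.11, 1.351, -1.352]
contact_force: [0.3, 0.1, 0.0]
gripper_width: 0.0585
```

>>> apply_moves(plan=[[0.3, 0, 0, 0, 0], [0.2, 0, 0, 0, 0], [0.2, 0, 0, 0, 0], [0.2, 0, 0, 0, 0], [0.2, 0, 0, 0, 0], [0.2, 0, 0, 0, 0], [0.2, 0, 0, 0, 0], [0.2, 0, 0, 0, 0], [0.2, 0, 0, 0, 0], [0.2, 0, 0, 0, 0]])

```text
time: 3.2
tool_pos: [0.5421, -0.3177, 0.0462]
eef_rot: [-1.11, 1.35, -1.353]
contact_force: [0.4, 0.9, 6.0]
gripper_width: 0.0328
```

>>> apply_moves(plan=[[0.2, 0, 0, 10, 0], [0.2, 0, 0, 30, 0], [0.2, 0, 0, 60, 0], [0.2, 0, 0, 90, 0], [0.2, 0, 5, 105, 0], [0.2, 0, 25, 110, 0.02], [0.2, -1, 60, 110, 0.04], [0.2, -2, 100, 110, 0.06], [0.2, -3, 140, 110, 0.08], [0.2, -4, 175, 110, 0.099]])

```text
time: 4.2
tool_pos: [0.5364, -0.1393, 0.1543]
eef_rot: [-1.164, 1.28, -1.276]
contact_force: [0.4, -0.1, -2.8]
gripper_width: 0.0332
```

>>> apply_moves(plan=[[0.2, -0.8, 22, 0, 0], [0.2, -0.8, 34, 0, 0], [0.2, -0.8, 38.5, 0, 0], [0.2, -0.8, 38.5, 0, 0], [0.2, -0.8, 38.5, 0, 0], [0.2, -0.8, 38.5, -10, 0], [0.2, -0.8, 38.5, -25, 0], [0.2, -0.8, 38.5, -40, 0], [0.2, -0.8, 38.5, -50, 0], [0.2, -0.8, 38.5, -50, 0]])

```text
time: 5.2
tool_pos: [0.5362, -0.1042, 0.1037]
eef_rot: [-1.163, 1.282, -1.278]
contact_force: [-0.5, 0.3, -3.2]
gripper_width: 0.0328
```

```bash
python3 - <<'E'
from h import *
s=env.sense();print(s['tool_pos'],s['contact_force'].round(2),s['wrist_torque'].round(2));print(cv2.Rodrigues(s['eef_rot'])[0].round(3).tolist())
save('top','t2');b=save('scene','s2')[150:270,190:330]
a=cv2.imread('pics/t2.png')[150:240,218:393]
A=cv2.resize(a,None,fx=4,fy=4,interpolation=cv2.INTER_CUBIC)[:,:,:]
B=cv2.resize(b[:,:,::-1],None,fx=5,fy=5,interpolation=cv2.INTER_CUBIC)
cv2.imwrite('pics/s2c.png',B)
E
```

```text
[ 0.53622606 -0.10424352  0.10369031] [-0.54  0.32 -3.16] [ 0.02 -0.    0.01]
[[-0.097, -0.003, 0.995], [-0.995, 0.001, -0.097], [-0.001, -1.0, -0.003]]
```

View pics/s2c.png

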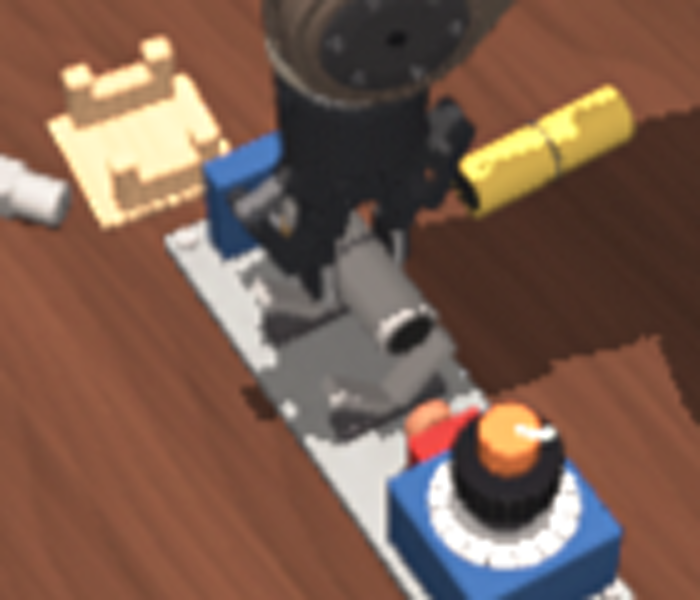

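The tube is held, with its near end face at crop (409,330). I'll compute where that sits in the jig frame.

```bash
python3 - <<'E'
from h import *
for uv in((409,330),(408,333)):
  p=onplane('scene',[(np.array(uv)+.5)/5-.5+[190,150]],.1048)[0]
  for q in((.5358,-.1136,-.0963),(.5355,-.117,-.102)):
    C,s=np.cos(q[2]),np.sin(q[2]);d=p[:2]-q[:2];print(p,'jig x,y of end',C*d[0]+s*d[1],-s*d[0]+C*d[1])
E
```

```text
[ 0.54169838 -0.05126624  0.1048    ] jig x,y of end -0.00012241319655015553 0.06261208857791964
[ 0.54169838 -0.05126624  0.1048    ] jig x,y of end -0.0005270563892713076 0.06602324919218637
[ 0.54326332 -0.05002394  0.1048    ] jig x,y of end 0.0013158223151179 0.06399910340110114
[ 0.54326332 -0.05002394  0.1048    ] jig x,y of end 0.000903249816642822 0.06741843938139779
```

>>> apply_moves(plan=[[0.2, 0, 0, -10, 0], [0.2, 0, 0, -22, 0], [0.2, 0, 0, -34, 0], [0.2, 0, 0, -43, 0], [0.2, 0, 0, -49, 0], [0.2, 0, 0, -52, 0], [0.2, 0, 0, -53.5, 0], [0.2, 0, 0, -54.5, 0], [0.2, 0, 0, -54.5, 0], [0.2, 0, 0, -54.5, 0]])

```text
time: 6.3
tool_pos: [0.537, -0.104, 0.0511]
eef_rot: [-1.162, 1.279, -1.28]
contact_force: [-0.9, 0.4, -2.1]
gripper_width: 0.0331
```

```bash
python3 - <<'E'
from h import *
s=env.sense();print(s['tool_pos'],s['contact_force'].round(2),s['wrist_torque'].round(2),s['gripper_width'])
E
```

```text
[ 0.53698841 -0.10397743  0.05109264] [-0.91  0.45 -2.14] [0.02 0.04 0.02] 0.03307142151458199
```

>>> apply_moves(plan=[[0.2, 0, 0, -1, 0], [0.2, 0, 0, -1.5, 0], [0.2, 0, 0, -2, 0], [0.2, 0, 0, -2, 0], [0.2, 0, 0, -2, 0], [0.2, 0, 0, -2, 0], [0.2, 0, 0, -2, 0], [0.2, 0, 0, -2, 0], [0.2, 0, 0, -2, 0], [0.2, 0, 0, -2, 0]])

```text
time: 7.3
tool_pos: [0.5369, -0.1039, 0.0496]
eef_rot: [-1.162, 1.279, -1.28]
contact_force: [-3.3, 1.7, 8.4]
gripper_width: 0.0327
```

>>> apply_moves(plan=[[0.3, 0, 0, 0, 0], [0.45, 0, 0, 0, 0], [0.6, 0, 0, 0, 0], [0.68, 0, 0, 0, 0], [0.68, 0, 0, 0, 0], [0.68, 0, 0, 0, 0], [0.68, 0, 0, 5, 0], [0.68, 0, 0, 20, 0], [0.68, 0, 0, 45, 0], [0.68, 0, 0, 75, 0]])

```text
time: 8.3
tool_pos: [0.5365, -0.1038, 0.1243]
eef_rot: [-1.163, 1.281, -1.279]
contact_force: [0.3, -0.1, 0.4]
gripper_width: 0.0584
```

>>> apply_moves(plan=[[0.68, 0, 0, 40, 0], [1, 0, 0, 80, 0], [1, 0, -30, 110, 0], [1, 0, -75, 120, 0], [1, 0, -120, 120, 0], [1, 0, -165, 120, 0], [1, 0, -200, 120, 0], [1, 0, -200, 120, 0], [1, 0, -200, 120, 0], [1, 0, -200, 120, 0]])

```text
time: 9.3
tool_pos: [0.5368, -0.303, 0.244]
eef_rot: [-1.162, 1.279, -1.279]
contact_force: [0.3, 0.7, 0.4]
gripper_width: 0.0854
```

```bash
python3 - <<'E'
from h import *
s=env.sense();print(s['tool_pos'],s['contact_force'].round(2),s['wrist_torque'].round(2),s['joint_positions'].round(2))
a=save('top','t3')[172:237,218:350][:,:,::-1];b=save('scene','s3')[170:290,210:340][:,:,::-1]
A=cv2.resize(a,None,fx=4.5,fy=4.5,interpolation=cv2.INTER_CUBIC)
B=cv2.resize(b,(650,600),interpolation=cv2.INTER_CUBIC)
cv2.imwrite('pics/t3c.png',A);cv2.imwrite('pics/s3c.png',B)
E
```

```text
[ 0.53678015 -0.3030054   0.24397557] [0.34 0.73 0.37] [ 0.02  0.01 -0.05] [-0.62  0.48  1.59  0.    1.07 -0.53]
```

View pics/t3c.png

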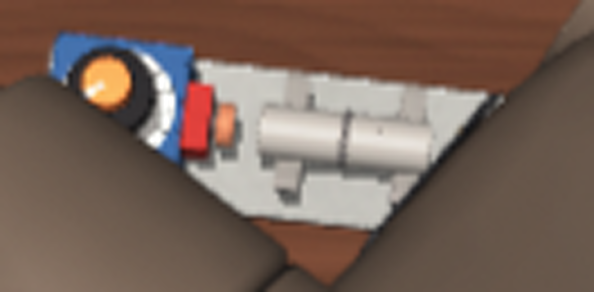

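View pics/s3c.png

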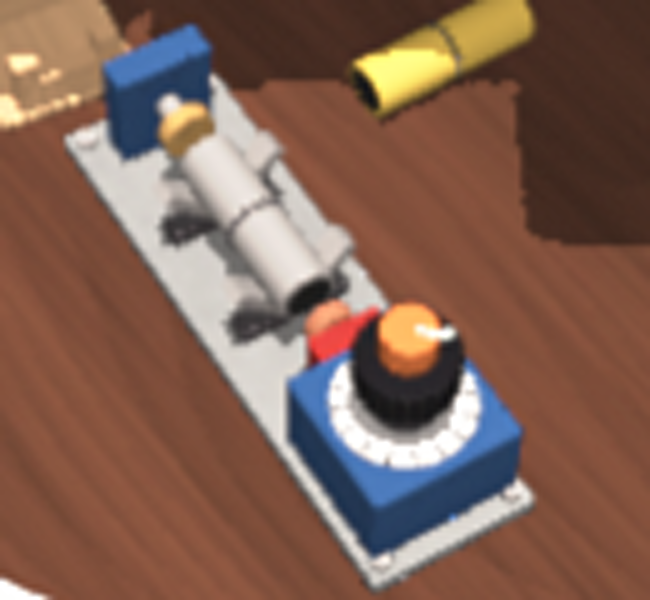

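The tube lies in both Vs with its bead at top-crop (345,138). The stop is just clear, the nose at (227,125) is apart from it, and the trim mark points to lower left. Next I'll go to the ring with the gripper wound counter-clockwise.

>>> apply_moves(plan=[[1, 1, 25, 0, 0.13], [1, 3, 65, 0, 0.27], [1, 5, 110, 0, 0.41], [1, 7, 155, 0, 0.55], [1, 9, 200, 0, 0.69], [1, 10, 245, 0, 0.83], [1, 12, 290, 0, 0.97], [1, 14, 325, 0, 1.11], [1, 14.4, 345, 0, 1.25], [1, 14.4, 349.3, 0, 1.39]])

```text
time: 10.4
tool_pos: [0.5507, 0.0486, 0.2442]
eef_rot: [-1.56, 0.209, -0.21]
contact_force: [-0.1, -0.8, -0.4]
gripper_width: 0.0853
```

>>> apply_moves(plan=[[1, 0, 0, 0, 0.13], [1, 0, 0, 0, 0.26], [1, 0, 0, 0, 0.32], [1, 0, 0, -15, 0.32], [1, 0, 0, -35, 0.32], [1, 0, 0, -55, 0.32], [1, 0, 0, -70, 0.32], [1, 0, 0, -80, 0.32], [1, 0, 0, -80, 0.32], [1, 0, 0, -80, 0.32]])

```text
time: 11.4
tool_pos: [0.5514, 0.0457, 0.1644]
eef_rot: [-1.57, -0.035, 0.034]
contact_force: [0.9, 0.1, 0.8]
gripper_width: 0.0854
```

```bash
python3 - <<'E'
from h import *
s=env.sense();print(s['tool_pos'],s['contact_force'].round(2),s['wrist_torque'].round(3),s['joint_positions'].round(2))
print(cv2.Rodrigues(s['eef_rot'])[0].round(3).tolist())
a=save('top','t4');b=save('scene','s4')[190:290,240:340][:,:,::-1]
cv2.imwrite('pics/s4c.png',cv2.resize(b,(600,600),interpolation=cv2.INTER_CUBIC))
E
```

```text
[0.55139758 0.0457083  0.16436054] [0.9  0.08 0.84] [0.049 0.004 0.03 ] [-0.04  0.49  1.83  0.    0.82 -1.65]
[[0.999, 0.001, -0.044], [0.044, 0.0, 0.999], [0.001, -1.0, 0.0]]
```

View pics/s4c.png

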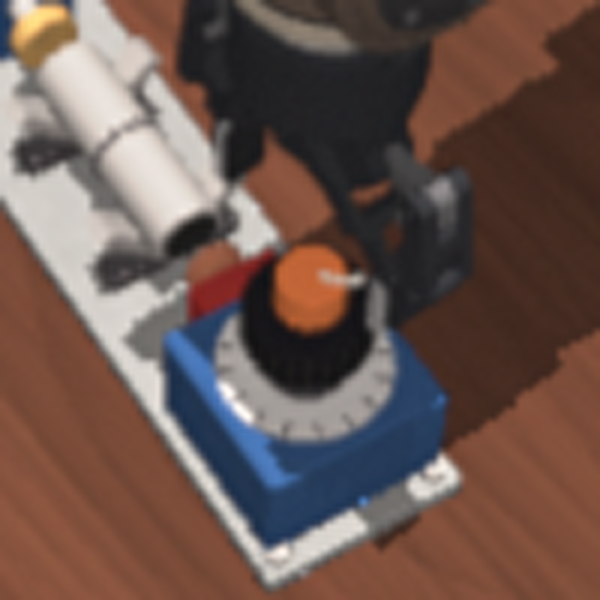

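The open fingers straddle the trim knob, which is at crop (312,275), with a pad visible at (375,305). I'll descend to ring height.

>>> apply_moves(plan=[[1, 0, 0, -12, 0], [1, 0, 0, -26, 0], [1, 0, 0, -40, 0], [1, 0, 0, -50, 0], [1, 0, 0, -57, 0], [1, 0, 0, -60, 0], [1, 0, 0, -60, 0], [1, 0, 0, -60, 0], [1, 0, 0, -60, 0], [1, 0, 0, -60, 0]])

```text
time: 12.5
tool_pos: [0.5514, 0.0454, 0.1042]
eef_rot: [-1.57, -0.035, 0.033]
contact_force: [-0.1, 0.4, -0.6]
gripper_width: 0.0854
```

>>> apply_moves(plan=[[0.85, 0, 0, 0, 0], [0.75, 0, 0, 0, 0], [0.65, 0, 0, 0, 0], [0.55, 0, 0, 0, 0], [0.55, 0, 0, 0, 0], [0.55, 0, 0, 0, 0], [0.55, 0, 0, 0, 0], [0.55, 0, 0, 0, 0], [0.55, 0, 0, 0, 0], [0.55, 0, 0, 0, 0]], squeeze=60)

```text
time: 13.5
tool_pos: [0.5513, 0.045, 0.1044]
eef_rot: [-1.571, -0.034, 0.034]
contact_force: [-3.0, -3.6, 6.9]
gripper_width: 0.0546
```

```bash
cat > st.py <<'E'
from h import *
s=env.sense();R=cv2.Rodrigues(s['eef_rot'])[0]
print(s['time'],'pos',s['tool_pos'].round(4),'F',s['contact_force'].round(1),'M',s['wrist_torque'].round(3),'w',round(s['gripper_width'],4),'phi',round(np.arctan2(R[1,2],R[0,2]),4),'dq6',s['dq'][5].round(4),'j6',s['joint_positions'][5].round(3),'tau6',s['tau'][5].round(3))
E
python3 st.py
```

```text
13.5 pos [0.5513 0.045  0.1044] F [-3.  -3.6  6.9] M [-0.783  0.374 -0.061] w 0.0546 phi 1.614 dq6 0.0001 j6 -1.651 tau6 -0.05
```

The ring is gripped with small side forces. I'll turn clockwise in a first block to learn the free moment.

>>> apply_moves(plan=[[0.55, 0, 0, 0, -0.05], [0.55, 0, 0, 0, -0.1], [0.55, 0, 0, 0, -0.15], [0.55, 0, 0, 0, -0.2], [0.55, 0, 0, 0, -0.25], [0.55, 0, 0, 0, -0.3], [0.55, 0, 0, 0, -0.35], [0.55, 0, 0, 0, -0.4], [0.55, 0, 0, 0, -0.45], [0.55, 0, 0, 0, -0.5]])

```text
time: 14.5
tool_pos: [0.5513, 0.0448, 0.1044]
eef_rot: [-1.542, 0.358, -0.359]
contact_force: [-2.3, -5.5, 7.5]
gripper_width: 0.0542
```

```bash
python3 st.py
```

```text
14.5 pos [0.5513 0.0448 0.1044] F [-2.3 -5.5  7.5] M [-1.009  0.449  0.434] w 0.0542 phi 1.1132 dq6 0.4958 j6 -1.15 tau6 -0.392
```

>>> apply_moves(plan=[[0.55, 0, 0, 0, -0.05], [0.55, 0, 0, 0, -0.1], [0.55, 0, 0, 0, -0.15], [0.55, 0, 0, 0, -0.2], [0.55, 0, 0, 0, -0.25], [0.55, 0, 0, 0, -0.3], [0.55, 0, 0, 0, -0.35], [0.55, 0, 0, 0, -0.4], [0.55, 0, 0, 0, -0.45], [0.55, 0, 0, 0, -0.5]])

```text
time: 15.5
tool_pos: [0.5511, 0.0446, 0.1044]
eef_rot: [-1.44, 0.747, -0.747]
contact_force: [-3.0, -7.4, 7.2]
gripper_width: 0.0545
```

```bash
python3 st.py
```

```text
15.5 pos [0.5511 0.0446 0.1044] F [-3.  -7.4  7.2] M [-1.235  0.61   0.417] w 0.0545 phi 0.6131 dq6 0.497 j6 -0.65 tau6 -0.392
```

>>> apply_moves(plan=[[0.55, 0, 0, 0, -0.03], [0.55, 0, 0, 0, -0.06], [0.55, 0, 0, 0, -0.09], [0.55, 0, 0, 0, -0.12], [0.55, 0, 0, 0, -0.15], [0.55, 0, 0, 0, -0.18], [0.55, 0, 0, 0, -0.21], [0.55, 0, 0, 0, -0.24], [0.55, 0, 0, 0, -0.27], [0.55, 0, 0, 0, -0.3]])

```text
time: 16.5
tool_pos: [0.551, 0.0445, 0.1044]
eef_rot: [-1.343, 0.975, -0.975]
contact_force: [-4.3, -7.9, 8.0]
gripper_width: 0.0545
```

```bash
python3 st.py; python3 - <<'E'
from h import *
b=save('scene','s5')[190:290,220:320][:,:,::-1]
cv2.imwrite('pics/s5c.png',cv2.resize(b,(600,600),interpolation=cv2.INTER_CUBIC))
E
```

```text
16.5 pos [0.551  0.0445 0.1044] F [-4.3 -7.9  8. ] M [-1.261  0.713  0.505] w 0.0545 phi 0.3141 dq6 0.2991 j6 -0.351 tau6 -0.03
```

View pics/s5c.png

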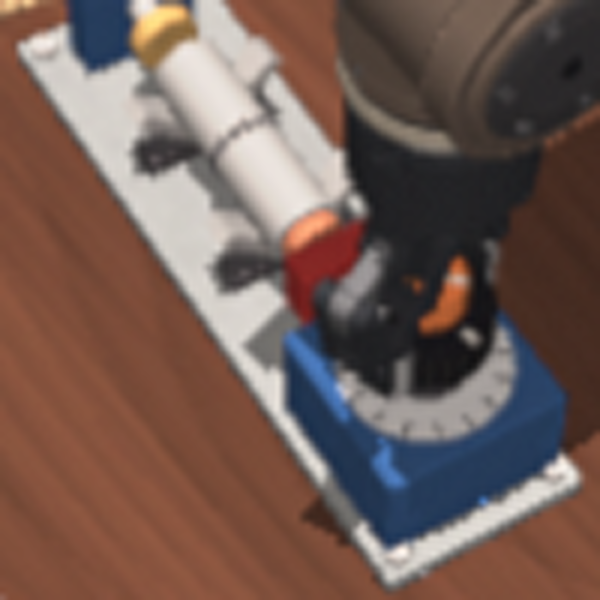

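The nose is now against the tube end at crop (312,228), and Mz has risen to 0.505. I'll estimate the stop face from the first top view to pace the approach.

```bash
python3 - <<'E'
from h import *
q=(.5358,-.1136,-.0963);C,s=np.cos(q[2]),np.sin(q[2])
def jig(p): d=p[:2]-q[:2];return np.round([C*d[0]+s*d[1],-s*d[0]+C*d[1]],4)
im=cv2.imread('pics/top0.png').astype(int)
for v in (204,205,206,207): print(v,[im[v,u].tolist() for u in range(315,327)])
for x in(452,455,458): 
  u=(np.array([x,150])+.5)/4.5-.5+[218,172];print(u,jig(onplane('top',[u],.05)[0]))
# nose now: near rim of nose/tube junction in s5c, origin(220,190) scale 6
for uv in((312,228),(265,225)): print(uv,jig(onplane('scene',[(np.array(uv)+.5)/6-.5+[220,190]],.05)[0]))
E
```

```text
204 [[189, 196, 197], [189, 195, 197], [189, 195, 198], [176, 187, 193], [105, 159, 198], [128, 218, 250], [127, 216, 249], [129, 206, 243], [146, 170, 187], [178, 186, 193], [171, 179, 186], [167, 174, 181]]
205 [[191, 199, 200], [191, 198, 200], [191, 197, 199], [177, 188, 193], [107, 162, 202], [133, 223, 251], [134, 223, 251], [148, 223, 250], [194, 221, 233], [210, 219, 224], [208, 217, 223], [205, 215, 222]]
206 [[193, 200, 202], [193, 201, 202], [192, 199, 201], [177, 189, 194], [100, 156, 197], [127, 215, 248], [129, 218, 249], [146, 219, 248], [200, 222, 232], [217, 223, 229], [217, 224, 230], [218, 224, 230]]
207 [[193, 201, 203], [193, 200, 202], [192, 199, 201], [176, 189, 196], [90, 152, 199], [114, 193, 238], [115, 193, 238], [127, 187, 228], [170, 177, 185], [174, 182, 190], [178, 186, 194], [184, 192, 200]]
[318.05555556 204.94444444] [ 0.0004 -0.0576]
[318.72222222 204.94444444] [ 0.0006 -0.0596]
[319.38888889 204.94444444] [ 0.0009 -0.0615]
(312, 228) [-0.0014  0.0625]
(265, 225) [0.0157 0.0504]
```

>>> apply_moves(plan=[[0.55, 0, 0, 0, -0.03], [0.55, 0, 0, 0, -0.06], [0.55, 0, 0, 0, -0.09], [0.55, 0, 0, 0, -0.12], [0.55, 0, 0, 0, -0.15], [0.55, 0, 0, 0, -0.18], [0.55, 0, 0, 0, -0.21], [0.55, 0, 0, 0, -0.24], [0.55, 0, 0, 0, -0.27], [0.55, 0, 0, 0, -0.3]])

```text
time: 17.55
tool_pos: [0.5508, 0.0445, 0.1044]
eef_rot: [-1.217, 1.199, -1.2]
contact_force: [-4.7, -7.9, 8.5]
gripper_width: 0.0546
```

```bash
python3 st.py
```

```text
17.55 pos [0.5508 0.0445 0.1044] F [-4.7 -7.9  8.5] M [-1.303  0.883  0.467] w 0.0546 phi 0.014 dq6 0.2991 j6 -0.051 tau6 -0.029
```

>>> apply_moves(plan=[[0.55, 0, 0, 0, -0.01], [0.55, 0, 0, 0, -0.02], [0.55, 0, 0, 0, -0.03], [0.55, 0, 0, 0, -0.04], [0.55, 0, 0, 0, -0.05], [0.55, 0, 0, 0, -0.06], [0.55, 0, 0, 0, -0.07], [0.55, 0, 0, 0, -0.08], [0.55, 0, 0, 0, -0.09], [0.55, 0, 0, 0, -0.1]])

```text
time: 18.55
tool_pos: [0.5508, 0.0445, 0.1044]
eef_rot: [-1.169, 1.272, -1.272]
contact_force: [-4.3, -8.8, 8.9]
gripper_width: 0.0544
```

```bash
python3 st.py
```

```text
18.55 pos [0.5508 0.0445 0.1044] F [-4.3 -8.8  8.9] M [-1.302  0.866  0.432] w 0.0544 phi -0.0852 dq6 0.0992 j6 0.049 tau6 0.297
```

>>> apply_moves(plan=[[0.55, 0, 0, 0, -0.006], [0.55, 0, 0, 0, -0.012], [0.55, 0, 0, 0, -0.018], [0.55, 0, 0, 0, -0.024], [0.55, 0, 0, 0, -0.03], [0.55, 0, 0, 0, -0.036], [0.55, 0, 0, 0, -0.042], [0.55, 0, 0, 0, -0.048], [0.55, 0, 0, 0, -0.054], [0.55, 0, 0, 0, -0.06]])

```text
time: 19.55
tool_pos: [0.5508, 0.0445, 0.1044]
eef_rot: [-1.139, 1.315, -1.316]
contact_force: [-5.0, -9.0, 9.3]
gripper_width: 0.0543
```

```bash
python3 st.py
```

```text
19.55 pos [0.5508 0.0445 0.1044] F [-5.  -9.   9.3] M [-1.27   0.923  0.428] w 0.0543 phi -0.145 dq6 0.0589 j6 0.108 tau6 0.363
```

>>> apply_moves(plan=[[0.55, 0, 0, 0, -0.006], [0.55, 0, 0, 0, -0.012], [0.55, 0, 0, 0, -0.018], [0.55, 0, 0, 0, -0.024], [0.55, 0, 0, 0, -0.03], [0.55, 0, 0, 0, -0.036], [0.55, 0, 0, 0, -0.042], [0.55, 0, 0, 0, -0.048], [0.55, 0, 0, 0, -0.054], [0.55, 0, 0, 0, -0.06]])

```text
time: 20.55
tool_pos: [0.5507, 0.0445, 0.1044]
eef_rot: [-1.107, 1.359, -1.359]
contact_force: [-5.2, -8.4, 9.6]
gripper_width: 0.0547
```

```bash
python3 st.py; python3 - <<'E'
from h import *
b=save('scene','s6')[190:290,220:320][:,:,::-1]
cv2.imwrite('pics/s6c.png',cv2.resize(b,(600,600),interpolation=cv2.INTER_CUBIC))
a=cv2.imread('pics/s5.png')if 0 else None
E
```

```text
20.55 pos [0.5507 0.0445 0.1044] F [-5.2 -8.4  9.6] M [-1.286  0.939  0.493] w 0.0547 phi -0.205 dq6 0.0604 j6 0.168 tau6 0.363
```

View pics/s6c.png

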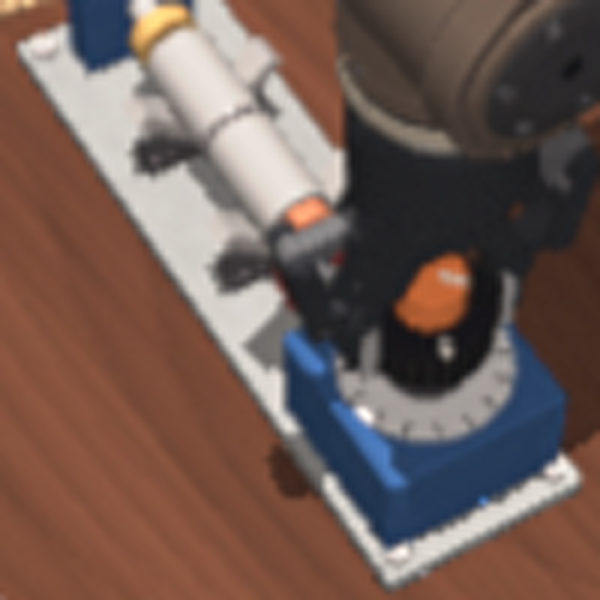

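The tube and nose have advanced towards the stop: the bead went from about (240,130) to (230,120). The ring mark is moving too, now at (447,345). I'll continue in small steps.

>>> apply_moves(plan=[[0.55, 0, 0, 0, -0.004], [0.55, 0, 0, 0, -0.008], [0.55, 0, 0, 0, -0.012], [0.55, 0, 0, 0, -0.016], [0.55, 0, 0, 0, -0.02], [0.55, 0, 0, 0, -0.024], [0.55, 0, 0, 0, -0.028], [0.55, 0, 0, 0, -0.032], [0.55, 0, 0, 0, -0.036], [0.55, 0, 0, 0, -0.04]])

```text
time: 21.6
tool_pos: [0.5507, 0.0445, 0.1044]
eef_rot: [-1.085, 1.387, -1.388]
contact_force: [-5.3, -9.0, 10.0]
gripper_width: 0.0546
```

```bash
python3 st.py
```

```text
21.6 pos [0.5507 0.0445 0.1044] F [-5.3 -9.  10. ] M [-1.2    0.929  0.436] w 0.0546 phi -0.245 dq6 0.0393 j6 0.208 tau6 0.395
```

>>> apply_moves(plan=[[0.55, 0, 0, 0, -0.006], [0.55, 0, 0, 0, -0.012], [0.55, 0, 0, 0, -0.018], [0.55, 0, 0, 0, -0.024], [0.55, 0, 0, 0, -0.03], [0.55, 0, 0, 0, -0.036], [0.55, 0, 0, 0, -0.042], [0.55, 0, 0, 0, -0.048], [0.55, 0, 0, 0, -0.054], [0.55, 0, 0, 0, -0.06]])

```text
time: 22.6
tool_pos: [0.5507, 0.0445, 0.1044]
eef_rot: [-1.051, 1.43, -1.431]
contact_force: [-4.2, -8.6, 9.5]
gripper_width: 0.0544
```

```bash
python3 st.py
```

```text
22.6 pos [0.5507 0.0445 0.1044] F [-4.2 -8.6  9.5] M [-1.202  0.957  0.441] w 0.0544 phi -0.305 dq6 0.0591 j6 0.268 tau6 0.363
```

>>> apply_moves(plan=[[0.55, 0, 0, 0, -0.006], [0.55, 0, 0, 0, -0.012], [0.55, 0, 0, 0, -0.018], [0.55, 0, 0, 0, -0.024], [0.55, 0, 0, 0, -0.03], [0.55, 0, 0, 0, -0.036], [0.55, 0, 0, 0, -0.042], [0.55, 0, 0, 0, -0.048], [0.55, 0, 0, 0, -0.054], [0.55, 0, 0, 0, -0.06]])

```text
time: 23.6
tool_pos: [0.5507, 0.0445, 0.1044]
eef_rot: [-1.016, 1.473, -1.474]
contact_force: [-5.9, -9.4, 8.6]
gripper_width: 0.0543
```

```bash
python3 st.py
```

```text
23.6 pos [0.5507 0.0445 0.1044] F [-5.9 -9.4  8.6] M [-1.212  1.009  0.454] w 0.0543 phi -0.365 dq6 0.0588 j6 0.328 tau6 0.363
```

>>> apply_moves(plan=[[0.55, 0, 0, 0, -0.006], [0.55, 0, 0, 0, -0.012], [0.55, 0, 0, 0, -0.018], [0.55, 0, 0, 0, -0.024], [0.55, 0, 0, 0, -0.03], [0.55, 0, 0, 0, -0.036], [0.55, 0, 0, 0, -0.042], [0.55, 0, 0, 0, -0.048], [0.55, 0, 0, 0, -0.054], [0.55, 0, 0, 0, -0.06]])

```text
time: 24.6
tool_pos: [0.5507, 0.0445, 0.1044]
eef_rot: [-0.979, 1.515, -1.516]
contact_force: [-5.3, -8.4, 10.3]
gripper_width: 0.0545
```

```bash
python3 st.py
```

```text
24.6 pos [0.5507 0.0445 0.1044] F [-5.3 -8.4 10.3] M [-1.176  1.046  0.423] w 0.0545 phi -0.4251 dq6 0.0584 j6 0.388 tau6 0.363
```

>>> apply_moves(plan=[[0.55, 0, 0, 0, -0.006], [0.55, 0, 0, 0, -0.012], [0.55, 0, 0, 0, -0.018], [0.55, 0, 0, 0, -0.024], [0.55, 0, 0, 0, -0.03], [0.55, 0, 0, 0, -0.036], [0.55, 0, 0, 0, -0.042], [0.55, 0, 0, 0, -0.048], [0.55, 0, 0, 0, -0.054], [0.55, 0, 0, 0, -0.06]])

```text
time: 25.6
tool_pos: [0.5506, 0.0446, 0.1044]
eef_rot: [-0.941, 1.557, -1.558]
contact_force: [-6.3, -8.7, 9.1]
gripper_width: 0.0544
```

```bash
python3 st.py
```

```text
25.6 pos [0.5506 0.0446 0.1044] F [-6.3 -8.7  9.1] M [-1.162  1.057  0.486] w 0.0544 phi -0.485 dq6 0.0595 j6 0.448 tau6 0.363
```

>>> apply_moves(plan=[[0.55, 0, 0, 0, -0.004], [0.55, 0, 0, 0, -0.008], [0.55, 0, 0, 0, -0.012], [0.55, 0, 0, 0, -0.016], [0.55, 0, 0, 0, -0.02], [0.55, 0, 0, 0, -0.024], [0.55, 0, 0, 0, -0.028], [0.55, 0, 0, 0, -0.032], [0.55, 0, 0, 0, -0.036], [0.55, 0, 0, 0, -0.04]])

```text
time: 26.6
tool_pos: [0.5506, 0.0446, 0.1043]
eef_rot: [-0.915, 1.585, -1.585]
contact_force: [-6.1, -9.5, 9.5]
gripper_width: 0.0546
```

```bash
python3 st.py
```

```text
26.6 pos [0.5506 0.0446 0.1043] F [-6.1 -9.5  9.5] M [-1.151  1.03   0.517] w 0.0546 phi -0.525 dq6 0.0398 j6 0.488 tau6 0.395
```

>>> apply_moves(plan=[[0.55, 0, 0, 0, -0.002], [0.55, 0, 0, 0, -0.004], [0.55, 0, 0, 0, -0.006], [0.55, 0, 0, 0, -0.008], [0.55, 0, 0, 0, -0.01], [0.55, 0, 0, 0, -0.012], [0.55, 0, 0, 0, -0.014], [0.55, 0, 0, 0, -0.016], [0.55, 0, 0, 0, -0.018], [0.55, 0, 0, 0, -0.02]])

```text
time: 27.6
tool_pos: [0.5506, 0.0446, 0.1044]
eef_rot: [-0.902, 1.598, -1.599]
contact_force: [-6.2, -8.1, 9.7]
gripper_width: 0.0545
```

```bash
python3 st.py
```

```text
27.6 pos [0.5506 0.0446 0.1044] F [-6.2 -8.1  9.7] M [-1.159  0.969  0.459] w 0.0545 phi -0.5449 dq6 0.0215 j6 0.508 tau6 0.427
```

```bash
cat >> st.py <<'E'
z=[s['wrist_torque'][2]]
for i in range(4): env.read_camera('top'); z.append(env.sense()['wrist_torque'][2])
print('Mz',np.round(z,3),'mean',np.mean(z).round(3))
E
python3 -c 1
```

>>> apply_moves(plan=[[0.55, 0, 0, 0, -0.004], [0.55, 0, 0, 0, -0.008], [0.55, 0, 0, 0, -0.012], [0.55, 0, 0, 0, -0.016], [0.55, 0, 0, 0, -0.02], [0.55, 0, 0, 0, -0.024], [0.55, 0, 0, 0, -0.028], [0.55, 0, 0, 0, -0.032], [0.55, 0, 0, 0, -0.036], [0.55, 0, 0, 0, -0.04]])

```text
time: 28.6
tool_pos: [0.5506, 0.0446, 0.1044]
eef_rot: [-0.875, 1.626, -1.627]
contact_force: [-5.6, -7.4, 9.4]
gripper_width: 0.0546
```

```bash
python3 st.py
```

```text
28.6 pos [0.5506 0.0446 0.1044] F [-5.6 -7.4  9.4] M [-1.075  1.042  0.481] w 0.0546 phi -0.5849 dq6 0.0407 j6 0.548 tau6 0.394
Mz [0.481 0.389 0.404 0.448 0.371] mean 0.419
```

>>> apply_moves(plan=[[0.55, 0, 0, 0, -0.005], [0.55, 0, 0, 0, -0.01], [0.55, 0, 0, 0, -0.015], [0.55, 0, 0, 0, -0.02], [0.55, 0, 0, 0, -0.025], [0.55, 0, 0, 0, -0.03], [0.55, 0, 0, 0, -0.035], [0.55, 0, 0, 0, -0.04], [0.55, 0, 0, 0, -0.045], [0.55, 0, 0, 0, -0.05]])

```text
time: 29.8
tool_pos: [0.5506, 0.0446, 0.1044]
eef_rot: [-0.841, 1.66, -1.661]
contact_force: [-6.3, -8.1, 9.5]
gripper_width: 0.0546
```

```bash
python3 st.py
```

```text
29.8 pos [0.5506 0.0446 0.1044] F [-6.3 -8.1  9.5] M [-1.074  1.037  0.433] w 0.0546 phi -0.635 dq6 0.0494 j6 0.598 tau6 0.378
Mz [0.433 0.438 0.315 0.329 0.29 ] mean 0.361
```

>>> apply_moves(plan=[[0.55, 0, 0, 0, -0.005], [0.55, 0, 0, 0, -0.01], [0.55, 0, 0, 0, -0.015], [0.55, 0, 0, 0, -0.02], [0.55, 0, 0, 0, -0.025], [0.55, 0, 0, 0, -0.03], [0.55, 0, 0, 0, -0.035], [0.55, 0, 0, 0, -0.04], [0.55, 0, 0, 0, -0.045], [0.55, 0, 0, 0, -0.05]])

```text
time: 31.0
tool_pos: [0.5505, 0.0446, 0.1044]
eef_rot: [-0.805, 1.693, -1.694]
contact_force: [-7.2, -8.2, 10.3]
gripper_width: 0.0542
```

```bash
python3 st.py; python3 - <<'E'
from h import *
from scipy.ndimage import map_coordinates as mc
q=(.5358,-.1136,-.0963);C,s=np.cos(q[2]),np.sin(q[2])
save('scene','s7')
ys=np.arange(-.075,.075,.001)
# line along the tube's upper surface facing the camera: (x=.008,z=.065)
P=np.array([[q[0]+C*.008-s*y,q[1]+s*.008+C*y,.065] for y in ys])
uv=proj('scene',P)
for n in('s3','s6','s7'):
    g=cv2.cvtColor(cv2.imread(f'pics/{n}.png'),cv2.COLOR_BGR2GRAY).astype(float)
    p=mc(g,[uv[:,1],uv[:,0]],order=1);i=np.abs(ys-.003)<.02
    w=np.clip(np.median(p[i])-10-p[i],0,None);print(n,'bead y',(w*ys[i]).sum()/w.sum());print(p[::3].astype(int).tolist())
E
```

```text
31.0 pos [0.5505 0.0446 0.1044] F [-7.2 -8.2 10.3] M [-1.032  1.083  0.46 ] w 0.0542 phi -0.685 dq6 0.0496 j6 0.648 tau6 0.377
Mz [0.46  0.404 0.355 0.365 0.309] mean 0.379
s3 bead y 0.009635326154333802
[226, 224, 223, 222, 211, 165, 123, 108, 112, 121, 168, 216, 226, 226, 225, 225, 225, 225, 225, 225, 225, 225, 225, 225, 225, 225, 222, 194, 156, 174, 214, 226, 226, 225, 225, 225, 225, 225, 225, 225, 225, 225, 225, 225, 226, 227, 211, 144, 64, 30]
s6 bead y 0.0007866517600472133
[225, 223, 221, 220, 209, 161, 138, 175, 217, 224, 224, 224, 224, 223, 223, 224, 224, 224, 224, 224, 224, 224, 224, 224, 204, 170, 183, 220, 224, 224, 224, 224, 224, 224, 224, 224, 223, 224, 224, 223, 224, 224, 224, 206, 170, 165, 170, 153, 133, 131]
s7 bead y -0.006721879086148944
[225, 223, 221, 219, 220, 223, 224, 224, 224, 224, 224, 224, 224, 223, 224, 223, 223, 224, 223, 224, 225, 215, 180, 158, 201, 222, 224, 224, 224, 223, 224, 223, 224, 223, 224, 225, 224, 179, 138, 128, 117, 92, 72, 59, 48, 43, 66, 91, 91, 55]
```

>>> apply_moves(plan=[[0.55, 0, 0, 0, -0.004], [0.55, 0, 0, 0, -0.008], [0.55, 0, 0, 0, -0.012], [0.55, 0, 0, 0, -0.016], [0.55, 0, 0, 0, -0.02], [0.55, 0, 0, 0, -0.024], [0.55, 0, 0, 0, -0.028], [0.55, 0, 0, 0, -0.032], [0.55, 0, 0, 0, -0.036], [0.55, 0, 0, 0, -0.04]])

```text
time: 32.25
tool_pos: [0.5505, 0.0446, 0.1044]
eef_rot: [-0.776, 1.72, -1.721]
contact_force: [-6.7, -7.8, 10.4]
gripper_width: 0.0546
```

```bash
python3 st.py
```

```text
32.25 pos [0.5505 0.0446 0.1044] F [-6.7 -7.8 10.4] M [-1.02   1.057  0.441] w 0.0546 phi -0.725 dq6 0.0407 j6 0.688 tau6 0.399
Mz [0.441 0.364 0.368 0.352 0.316] mean 0.368
```

>>> apply_moves(plan=[[0.55, 0, 0, 0, -0.004], [0.55, 0, 0, 0, -0.008], [0.55, 0, 0, 0, -0.012], [0.55, 0, 0, 0, -0.016], [0.55, 0, 0, 0, -0.02], [0.55, 0, 0, 0, -0.024], [0.55, 0, 0, 0, -0.028], [0.55, 0, 0, 0, -0.032], [0.55, 0, 0, 0, -0.036], [0.55, 0, 0, 0, -0.04]])

```text
time: 33.45
tool_pos: [0.5505, 0.0446, 0.1044]
eef_rot: [-0.747, 1.746, -1.747]
contact_force: [-5.4, -6.8, 10.5]
gripper_width: 0.0547
```

```bash
python3 st.py
```

```text
33.45 pos [0.5505 0.0446 0.1044] F [-5.4 -6.8 10.5] M [-1.006  1.113  0.636] w 0.0547 phi -0.7646 dq6 0.0408 j6 0.728 tau6 0.564
Mz [0.636 0.628 0.53  0.518 0.551] mean 0.573
```

The stop is reached. Mz is 0.63 against 0.44 before, and tau6 rose 0.165, so the jaw force is about 12–14 N. I'll release and withdraw straight up.

>>> apply_moves(plan=[[0.7, 0, 0, 0, 0], [0.85, 0, 0, 0, 0], [1, 0, 0, 0, 0], [1, 0, 0, 0, 0], [1, 0, 0, 0, 0], [1, 0, 0, 5, 0], [1, 0, 0, 15, 0], [1, 0, 0, 35, 0], [1, 0, 0, 60, 0], [1, 0, 0, 85, 0]])

```text
time: 34.65
tool_pos: [0.5512, 0.0454, 0.1905]
eef_rot: [-0.743, 1.747, -1.747]
contact_force: [-0.2, -0.9, -0.3]
gripper_width: 0.0856
```

>>> apply_moves(plan=[[1, 0, 0, 30, 0], [1, 0, 0, 60, 0], [1, -20, 0, 90, 0], [1, -50, 0, 100, 0], [1, -70, 0, 100, 0], [1, -80, 0, 100, 0], [1, -80, 0, 100, 0], [1, -80, 0, 100, 0], [1, -80, 0, 100, 0], [1, -80, 0, 100, 0]])

```text
time: 35.65
tool_pos: [0.4718, 0.0453, 0.2885]
eef_rot: [-0.744, 1.748, -1.747]
contact_force: [0.4, -0.4, 0.3]
gripper_width: 0.0852
```

```bash
python3 - <<'E'
from h import *
from scipy.ndimage import map_coordinates as mc
s=env.sense();print(s['tool_pos'],s['contact_force'].round(2),s['wrist_torque'].round(3),np.abs(s['dq']).max())
im=save('scene','s8');save('top','t8')
q=(.5358,-.1136,-.0963);C,S=np.cos(q[2]),np.sin(q[2]);ys=np.arange(-.03,.03,.001)
uv=proj('scene',[[q[0]+C*.008-S*y,q[1]+S*.008+C*y,.065] for y in ys])
for n in('s7','s8'):
    g=cv2.cvtColor(cv2.imread(f'pics/{n}.png'),cv2.COLOR_BGR2GRAY).astype(float);p=mc(g,[uv[:,1],uv[:,0]],order=1)
    i=np.abs(ys+.006)<.018;w=np.clip(np.median(p[i])-10-p[i],0,None);print(n,'bead y',(w*ys[i]).sum()/w.sum())
def mark(n):  # white line pixels on the orange knob's top
    b=cv2.imread(f'pics/{n}.png')[225:245,280:310].astype(float);w=np.clip(b.min(2)-120,0,None);yy,xx=np.mgrid[225:245,280:310]
    return (w*xx).sum()/w.sum(),(w*yy).sum()/w.sum()
print(mark('scene0'),mark('s3'),mark('s8'))
f=lambda n:cv2.resize(cv2.imread(f'pics/{n}.png')[170:290,210:340],(390,360),interpolation=cv2.INTER_CUBIC)
cv2.imwrite('pics/final.png',np.hstack([f('scene0'),f('s8')]))
E
```

```text
[0.47183119 0.04532937 0.28845715] [ 0.41 -0.44  0.31] [-0.005 -0.023  0.041] 0.004136273501073904
s7 bead y -0.006721483653041247
s8 bead y -0.0069305016288798834
(np.float64(287.65033707865166), np.float64(231.3550561797753)) (np.float64(287.5876418663304), np.float64(231.3268179907524)) (np.float64(285.8030203545634), np.float64(232.32435981615234))
```

View pics/final.png

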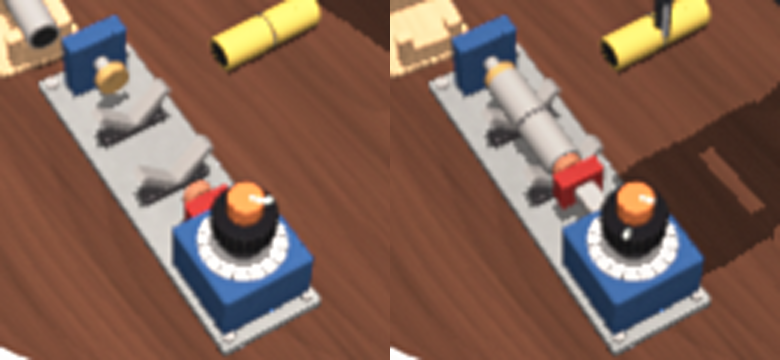

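```bash
python3 - <<'E'
from h import *
for n in('top0','t3','t8'):
    b=cv2.imread(f'pics/{n}.png')[186:195,236:246].astype(float)
    o=(b[...,2]>150); w=np.clip(b[...,0]-70,0,None)*o; yy,xx=np.mgrid[186:195,236:246]
    print(n,(w*xx).sum()/w.sum(),(w*yy).sum()/w.sum(), xx[o].mean(),yy[o].mean(),b.mean())
E
```

```text
top0 240.10927487352444 190.4505902192243 240.8048780487805 189.9268292682927 167.16296296296295
t3 240.09094076655052 190.46132404181185 240.8048780487805 189.9268292682927 165.93333333333334
t8 nan nan nan nan 96.4888888888889<stdin>:5: RuntimeWarning: invalid value encountered in scalar divide
<stdin>:5: RuntimeWarning: Mean of empty slice.
  ret = ret.dtype.type(ret / rcount)
```

```bash
python3 - <<'E'
from h import *
print(env.close_job(), env.sense()['time'])
E
```

```text
the job is handed in; nothing more can be done
the job is handed in; nothing more can be done
```

I laid the tube in the V-cradle, let go, and turned the black ring clockwise by about 2.4 rad until the tube was home against the end stop. Then I opened the fingers, withdrew the arm and handed the job in at about 36 s. No verdict was reported.

**Clamping force:** about 12–14 N, worked out from the turning moment rather than measured directly. The moment rose from about 0.44 to 0.63 N m in the last 0.04 rad, and the joint 6 torque rose by 0.165 N m. The tube's bead moved only about 0.2 mm in the last 0.08 rad of ring, where I expected nearer 0.6 mm. That difference is within the picture resolution, but taken literally it would mean about 20 N.

**Tube and release:** the last picture shows the tube lying in both V-blocks between the nose and the stop. The arm was at rest, with no contact force beyond sensor noise.

**Trim knob:** I could not confirm its position by measurement.
- **Top view:** the arm blocked the knob in the last picture.
- **Scene view:** the reading shifted by about 2 pixels. I put this down to the ring's own white mark, which lay next to the trim mark at the start and has since turned away.
- **By eye:** the trim line looks about the same as at the start, and the fingers were set to straddle the knob without touching it.

**Other objects:** I did not check the positions of the hammer, magnet and jar in the final pictures. The fingers passed close to the hammer head when picking up the tube; I part-closed them to keep clear, and felt no contact on the way down.

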